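# Stand the bottle back in its rack and close the keeper to its notch

### The job

The red-capped bottle has tipped out of the rack: stand it upright again in the lane, about midway between the other two bottles, and let go of it. Then take the keeper by its orange grip and slide it along its rail toward the bottles until you feel its spring ball drop into the notch, and finish with the program still gripping the keeper there, at rest with the ball in the notch. Do not knock over or shove the other two bottles.

Things in the scene. Friction and masses are not known exactly. Their poses are not given: they have to be found in the camera images.
- bottle_red: Square-sided grey plastic bottle with a white label and a round red cap, 115 mm tall; body 42 x 42 mm from the base to 64 mm up, then a shoulder to a 21 mm cap; 0.08 to 0.17 kg. It starts lying on one side on the bench in front of the rack, cap pointing roughly to the robot's left. Origin: centre of its base; z along its axis to the cap.
- bottle_left: The same bottle with a white cap, standing in the lane on the keeper's side. Origin: centre of its base, z up. Stays where it is.
- bottle_right: The same bottle with a yellow cap, standing in the lane at the far end from the keeper. Origin: centre of its base, z up. Stays where it is.
- rack: Fixed blue rack, 78 mm deep (x), 433 long (y -128 to +305 mm), turned a little. Origin: on the bench under the lane's middle place; +y along the lane toward the keeper, x across it away from the robot, z up. Lane: y -123 to +115 mm, floor 6 mm above the bench, 62 mm wide between lips 16 mm above the bench. The keeper's aluminium slide rail is in line with it, y +118 to +300 mm.
- gap (a point): Middle place of the lane, on its floor (6 mm above the bench), where the red-capped bottle's base belongs; axes as the rack's. The other bottles stand about 80 mm either side, so about 38 mm is free on each side of a bottle here.
- keeper: Black carriage 74 x 56 mm on the rail, with a steel gate plate (top 78 mm above the bench) on its bottle side and an orange grip on top. It only slides along the rail, 110 mm toward the bottles (rack -y) from rack y +250 mm; starts at +250 to +220; 1 to 3 N of friction. Origin: at bench height under the carriage's middle, axes as the rack's.
- keeper_grip (a point): Middle of the top of the orange grip, 100 mm above the bench. The grip is a block 24 mm across the rail (x), 20 mm along it (y), 60 mm tall above the carriage; it sits 6 mm from the keeper's middle, away from the bottles. The gate plate stands about 19 mm clear of it on the bottle side, its top 22 mm below the grip's.
- ball (a joint): Drop of the spring ball under the keeper's middle, m: 0 riding on the bright steel strip in the rail, about 0.0027 fully down in the notch. The one notch is a 10 mm gap across the strip, its centre anywhere from rack y +160 to +182 mm. The ball centres the keeper there; pushing it out takes about 8 to 12 N along the rail, which goes on at least 20 mm past the notch.
Things that resemble listed ones, but are neither listed nor needed, are in the scene too. What is shaped like the bottle_left but blue is not meant.

How it is judged:
On the way, in this order (a step that is already met when the one before it is completed fails the run):
1. the red-capped bottle stands upright in the lane between the other two, let go (angle between bottle_red's own z axis and vertical below 0.1 rad and x of bottle_red in the frame of gap between -0.012 and 0.012 m and y of bottle_red in the frame of gap between -0.025 and 0.025 m and z of bottle_red in the frame of gap between -0.004 and 0.004 m and contact force between the fingers and bottle_red below 0.1 N and linear speed of bottle_red below 0.02 m/s), for 0.2 s.
2. the keeper, gripped, is at rest with its ball in the notch (value of joint ball above 0.0012 m and contact force between the fingers and keeper above 2 N and linear speed of keeper below 0.01 m/s), for 0.3 s.
At the end, for the whole second after the job is handed in: Red-capped bottle upright (0.1 rad) on the lane floor, within 25 mm of the middle along the lane, released; other two bottles standing; keeper at rest, its ball at least 1.2 mm down in the notch (within about 1.4 mm of centre), fingers still on the keeper with over 2 N (all of step 1 and all of step 2 and angle between each of bottle_left, bottle_right's own z axis and vertical below 0.15 rad); the arm keeps its last pose, push and grip.
It fails at once if another bottle was knocked over (angle between any of bottle_left, bottle_right's own z axis and vertical above 0.4 rad).
It fails at once if another bottle was shoved more than 20 mm (distance of any of bottle_left, bottle_right from where it was at the start of the episode above 0.02 m).
It also fails if it takes over 51 s, if anything falls off the work surface, if the arm or the gripper's body presses on something with over 40 N, if the wrist force passes 120 N, or if a joint passes its speed limit or range.

### The arm

A 7-joint arm with a two-finger parallel gripper is mounted at the origin on a cart in front of the work surface, level with it; the furniture and walls round the work are solid. World frame = base frame: x ahead of the robot, y to its left, z up, the work surface at z = 0. Lengths are in m, angles in rad, forces in N, time in s.
With the tool pointing down it reaches from about 0.4 to 0.85 m from the base axis. Payload 10.4 kg.
Tool frame: the origin (TCP) lies between the finger pads; the fingertips stand 17 mm ahead of it and the grasp point (between the pads) lies 2 mm behind it; z points along the fingers, y is the line along which they close (so a half turn about z gives the same grasp; the last joint's range is limited). The gripper opens to 85 mm and grips with 20 to 120 N. Pads are 22 mm wide; open, the fingers measure 114 mm over their backs; the gripper's body (76 mm by 85 mm) begins 54 mm behind the grasp point. The pads swing forward as they close: fully open they stand 13 mm farther back than shut.
Start: joints at [0.716, 0.332, -0.065, 1.46, 0.022, 1.35, -0.088], TCP at [0.462, -0.421, 0.248] pointing down, gripper open.
Joint ranges: [-2.6, 2.6], [-0.5, 2.12], [-1.47, 1.34], [0.16, 2.42], [-1.27, 4.41], [0.06, 2.06], [-2.6, 2.6]. Speed limits (rad/s): [2.22, 2.22, 2.79, 2.79, 3.14, 3.14, 3.14].

### API

Orientations are given as a unit quaternion [x, y, z, w].
In Python, from workcell import readout, imaging, manip gives the robot as it stands. The module is installed in compiled form; this text tells all that it offers.
- The arm moves only by the shell command python3 -m crank 'ROWS' [OPENING] [FORCE]. ROWS is JSON, a list of rows, each a list of 4 numbers: the shift along the tool's x, y, z as a fraction of full scale, then the turn about the tool's z as a fraction of full scale. In form: [[x, y, z, yaw], ...]. A call has 1 to 5 rows; each row is the pose to reach, as a shift and turn from the pose commanded when the call began, along the tool's axes at that moment; what a row does not reach only later rows make up. Full scale, the value 1, is 400 mm for a shift and 60 degrees for a turn. A row lasts 1/12 s, in which the tool goes at most 41.7 mm and 7.16 degrees, less where a joint would pass 70% of its speed; a pose out of reach is approached as far as the arm can. A call with a number of a shift or a turn outside -1 to 1 is refused whole. A call with a gripper value outside its range is refused whole. OPENING is the gripper command: -1 is shut, 1 is fully open, values between are in proportion, set as the call begins (- or left out, the last holds). The fingers move at their own pace and stop on an object; FORCE is the grip in N (left out, the last holds). Time passes only in rows, so rows that repeat a pose let the fingers close. It gives the time, the measured TCP pose, the force, the opening and the grip force at its end, in the units of the state.
- readout.get_obs(): the state, without advancing time (a new reading comes with each control period).
- imaging.camera(name): name is "scene" or "top"; returns a dict with "color" (400x640x3 uint8, red, green, blue), "fx", "fy", "cx", "cy" (pixels), "rvec" (rotation vector, rad) and "tvec" (3), from world to camera coordinates, as OpenCV has them. Camera axes: x right, y down, z forward; pixel columns grow to the right and rows downward; lengths in m; the calibration is good to about 2 mm. A picture is of the moment at which its call begins. There is no depth.
- manip.hand_in(): hands the job in; it is judged then, once.
The state is a dict: "clock": time; "joint_pos": joint angles; "joint_velocities": joint speeds; "tau": joint torques, N m; "position": TCP position; "ee_rot": TCP orientation; "ft_force": force on the tool from outside, world axes, zero at the start; "torque": the same for the moment, N m; "grip_width": opening from 0.0 (shut) to 1.0 (fully open); "grasp_force": force on a finger pad.
Only numpy, scipy, OpenCV 4.12 (cv2) and the standard library are available. Lean on these libraries where they do the work, as an engineer would, in place of code of your own. Each camera call takes 0.05 s, during which the arm holds its last target. There are 200 camera calls.

## Working session

There is one attempt and no reset: what is moved stays moved. The work goes in short steps, Python scripts to look and compute and a shell command to move; the robot and the scene stay as the last step left them, time stands still between calls to the robot, and variables do not carry over. Pictures are saved under pics/ and viewed, at most 10 in all, crops included, and the job is handed in when it is done.

```bash
mkdir -p pics; cat > h.py <<'E'
import numpy as np, cv2
from workcell import readout, imaging, manip
def cam(n):
    c=imaging.camera(n); c["R"]=cv2.Rodrigues(np.array(c["rvec"],float))[0]; c["t"]=np.array(c["tvec"],float).ravel(); return c
def ray(c,u,v):
    d=c["R"].T@np.array([(u-c["cx"])/c["fx"],(v-c["cy"])/c["fy"],1]); return -c["R"].T@c["t"], d/np.linalg.norm(d)
def onz(c,u,v,z):
    o,d=ray(c,u,v); return o+d*(z-o[2])/d[2]
def tri(c1,p1,c2,p2):
    o1,d1=ray(c1,*p1);o2,d2=ray(c2,*p2)
    s=np.linalg.lstsq(np.c_[d1,-d2],o2-o1,rcond=None)[0]
    a=o1+s[0]*d1;b=o2+s[1]*d2; return (a+b)/2,np.linalg.norm(a-b)
def proj(c,P):
    q=c["R"]@np.array(P)+c["t"]; return q[0]/q[2]*c["fx"]+c["cx"],q[1]/q[2]*c["fy"]+c["cy"]
E
python3 - <<'E'
from h import *
for n in("scene","top"):
    c=cam(n); cv2.imwrite(f"pics/{n}0.png",c["color"][:,:,::-1]); print(n,c["fx"],c["cx"],c["cy"],ray(c,320,200))
o=readout.get_obs();print({k:np.round(v,3) for k,v in o.items()})
E
```

```text
scene 435.864826867337 324.68746624535254 197.86074486305907 (array([-0.03447414,  0.54877226,  0.52220525]), array([ 0.67347339, -0.55831041, -0.48448227]))
top 444.17976133585546 322.2369765796409 197.29768862774873 (array([0.38101199, 0.01571128, 1.00190004]), array([ 0.2046079 ,  0.02525301, -0.97851821]))
{'clock': np.float64(0.1), 'joint_pos': array([ 0.716,  0.333, -0.065,  1.461,  0.022,  1.35 , -0.089]), 'joint_velocities': array([ 0.   , -0.002, -0.002, -0.001, -0.   , -0.002, -0.   ]), 'tau': array([ 1.0000e-03, -6.2675e+01,  4.9000e-02, -3.9243e+01,  1.6000e-02,
        7.0000e-03,  0.0000e+00]), 'position': array([ 0.462, -0.421,  0.248]), 'ee_rot': array([ 0.915,  0.404, -0.   , -0.001]), 'ft_force': array([-0.432,  0.403,  0.544]), 'torque': array([ 0.007,  0.008, -0.005]), 'grasp_force': np.float64(0.0), 'grip_width': np.float64(1.003)}
```

View pics/scene0.png

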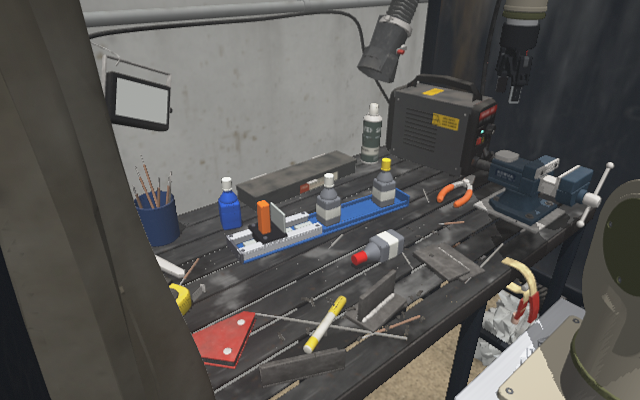

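View pics/top0.png

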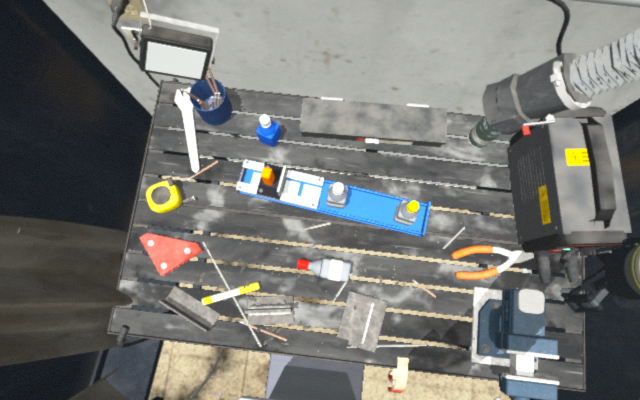

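The scene view shows the red-capped bottle lying near (380,248), cap at (360,258). The rack runs from (240,250) to (405,195), with the orange grip at (264,217), the white cap at (328,180) and the yellow cap at (386,163). In the top view the red cap is at (303,265), the white cap at (337,188), the yellow cap at (412,206) and the grip at (267,173).

```bash
cat > m.py <<'E'
from h import *
def blob(c,lo,hi,win,show=None):
    hsv=cv2.cvtColor(c["color"],cv2.COLOR_RGB2HSV); m=cv2.inRange(hsv,np.array(lo),np.array(hi))
    w=np.zeros_like(m);x0,y0,x1,y1=win;w[y0:y1,x0:x1]=255;m&=w
    n,l,s,ce=cv2.connectedComponentsWithStats(m); i=1+s[1:,4].argmax(); m=(l==i).astype(np.uint8)
    pts=np.argwhere(m)[:,::-1]; return ce[i],s[i],pts
E
python3 - <<'E'
from m import *
s=cam("scene");t=cam("top")
np.save("pics/s.npy",s["color"]);np.save("pics/t.npy",t["color"])
W={"red":((0,150,60),(8,255,255),(345,240,375,275),(290,250,320,280)),
"yellow":((22,120,80),(35,255,255),(370,150,400,180),(400,195,425,220)),
"white":((0,0,170),(179,50,255),(318,170,340,186),(328,180,347,196)),
"orange":((5,150,80),(20,255,255),(250,195,280,245),(255,160,280,190))}
for k,(lo,hi,a,b) in W.items():
    A=blob(s,lo,hi,a);B=blob(t,lo,hi,b)
    P,e=tri(s,A[0],t,B[0]); print(k,A[0].round(1),A[1],B[0].round(1),B[1],P.round(4),round(e,4))
bl=blob(t,(100,120,60),(125,255,255),(230,150,440,240)); r=cv2.minAreaRect(bl[2].astype(np.float32)); print("rack",r,cv2.boxPoints(r),bl[1])
for q in cv2.boxPoints(r): print(onz(t,*q,0.014).round(4))
a=cv2.resize(t["color"][150:300,225:445],None,fx=3.5,fy=3.5,interpolation=cv2.INTER_CUBIC); cv2.imwrite("pics/tc.png",a[:,:,::-1])
a=cv2.resize(s["color"][145:275,220:420],None,fx=4,fy=4,interpolation=cv2.INTER_CUBIC); cv2.imwrite("pics/sc.png",a[:,:,::-1])
E
```

```text
red [358.9 257.4] [352 251  15  14 148] [302.4 263.9] [297 259  12  11 110] [0.4384 0.0613 0.0239] 0.0029
yellow [385.8 164. ] [381 158  10  13 113] [412.3 206.6] [407 200  12  13 112] [ 0.575  -0.1511  0.1107] 0.0019
white [328.7 178.9] [324 173  10  13  92] [336.4 189.2] [328 182  19  14 187] [0.5922 0.0071 0.115 ] 0.0021
orange [263.3 216.5] [257 200  14  34 379] [269.1 178.6] [262 168  13  18 114] [0.6119 0.1569 0.069 ] 0.0049
rack ((334.50177001953125, 199.6734619140625), (190.04441833496094, 36.51878356933594), 11.944175720214844) [[237.75789 197.87187]
 [245.31575 162.14372]
 [431.24567 201.47505]
 [423.6878  237.2032 ]] [ 239  179  192   58 2889]
[0.5706 0.2275 0.014 ]
[0.6563 0.2233 0.014 ]
[ 0.6137 -0.2104  0.014 ]
[ 0.5303 -0.1988  0.014 ]
```

View pics/tc.png

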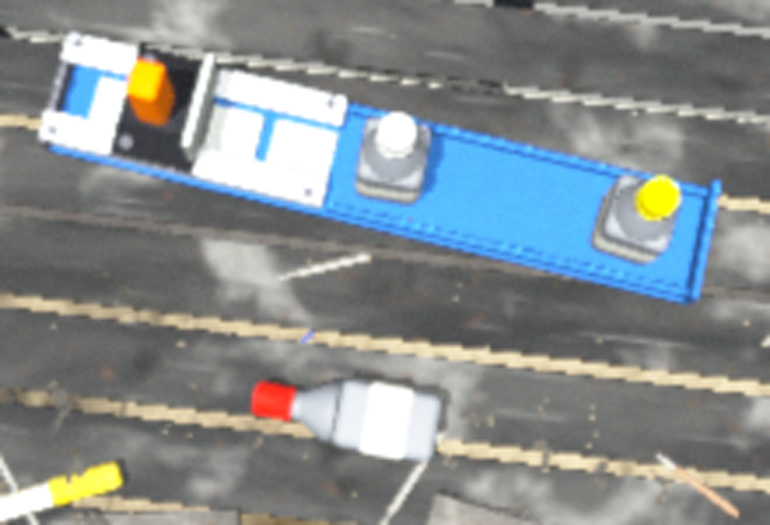

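View pics/sc.png

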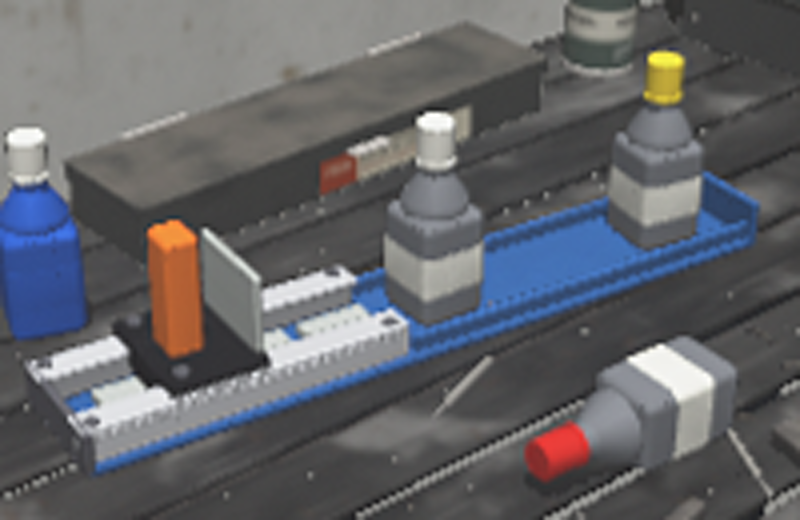

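The crops show the rail corners, cap tops, grip top and lying bottle clearly. I'll triangulate the picked pairs.

```bash
python3 - <<'E'
from m import *
s=cam("scene");t=cam("top")
T=lambda x,y:((x+.5)/3.5-.5+225,(y+.5)/3.5-.5+150)
S=lambda x,y:((x+.5)/4-.5+220,(y+.5)/4-.5+145)
Q={"railRnear":((325,207),(408,318)),"railRfar":((347,97),(355,270)),"railLnear":((42,142),(92,410)),"railLfar":((70,35),(32,362)),
"whitetop":((398,120),(436,119)),"yeltop":((661,186),(666,58)),"griptop":((148,76),(172,230)),"gatefar":((213,55),(204,230)),"gatenear":((190,163),(262,276)),
"endfar":((718,182),(704,174)),"endnear":((697,300),(757,208)),"redtip":((253,401),(540,456)),"redback":((293,402),(574,440))}
for k,(a,b) in Q.items():
    P,e=tri(s,S(*b),t,T(*a)); print(k,P.round(4),round(e,4))
# cap, body of the lying bottle at axis height
for n,(x,y) in {"tip":(253,401),"capmid":(272,402),"neck":(293,403),"baseTop far":(441,392),"basetop near":(436,460),"shoulder far":(345,381),"shoulder near":(336,450)}.items(): print(n,onz(t,*T(x,y),.021 if n in("tip","capmid","neck") else .042).round(4))
E
```

```text
railRnear [0.5649 0.0451 0.0299] 0.0031
railRfar [0.6344 0.0348 0.0254] 0.0108
railLnear [0.5823 0.2268 0.0424] 0.0006
railLfar [0.6565 0.2211 0.0295] 0.0034
whitetop [0.6004 0.003  0.1217] 0.0062
yeltop [ 0.579  -0.1522  0.1216] 0.0063
griptop [0.6172 0.1565 0.1003] 0.0013
gatefar [0.6414 0.1224 0.0777] 0.0006
gatenear [0.5735 0.1293 0.0829] 0.0066
endfar [ 0.6029 -0.2128  0.0186] 0.0224
endnear [ 0.5321 -0.1958  0.0281] 0.0003
redtip [0.4367 0.0734 0.0274] 0.0015
redback [0.439  0.0487 0.024 ] 0.0019
tip [0.4376 0.0743 0.021 ]
capmid [0.4384 0.0625 0.021 ]
neck [0.4393 0.0494 0.021 ]
baseTop far [ 0.4552 -0.0406  0.042 ]
basetop near [ 0.4141 -0.0418  0.042 ]
shoulder far [0.4551 0.0186 0.042 ]
shoulder near [0.413  0.0192 0.042 ]
```

```bash
python3 - <<'E'
from m import *
t=cam("top");s=cam("scene")
bl=blob(t,(100,120,60),(125,255,255),(230,150,440,240))[2]
def fit(cols,f,z):
    P=[]
    for u in cols:
        v=bl[bl[:,0]==u][:,1]
        if len(v): P.append(onz(t,u,f(v)+(.5 if f is max else -.5),z)[:2])
    P=np.array(P)
    for _ in range(3):
        a,b=np.polyfit(P[:,1],P[:,0],1); r=abs(P[:,0]-a*P[:,1]-b); P=P[r<max(.0015,2*np.median(r))]
    print("x=",round(a,4),"y+",round(b,4),"deg",np.degrees(np.arctan(a)).round(2),len(P),r.std().round(5)); return a,b
n=fit(range(250,420),max,0.); f=fit(list(range(326,329))+list(range(350,400)),min,.016)
a=(n[0]+f[0])/2;b=(n[1]+f[1])/2; print("width",(f[1]-n[1])*np.cos(np.arctan(a)))
# right end: rightmost blue pixels per row (end wall)
for v in range(205,236,4):
    u=bl[bl[:,1]==v][:,0].max()+.5
    print(v,u,onz(t,u,v,.016).round(4))
E
```

```text
x= 0.1239 y+ 0.5571 deg 7.06 167 0.00038
x= 0.129 y+ 0.6333 deg 7.35 52 0.00035
width 0.07560945801321046
205 429.5 [ 0.6047 -0.2065  0.016 ]
209 429.5 [ 0.5954 -0.2071  0.016 ]
213 428.5 [ 0.586  -0.2055  0.016 ]
217 427.5 [ 0.5766 -0.2038  0.016 ]
221 426.5 [ 0.5672 -0.2022  0.016 ]
225 426.5 [ 0.5582 -0.2028  0.016 ]
229 425.5 [ 0.5489 -0.2012  0.016 ]
233 424.5 [ 0.5396 -0.1996  0.016 ]
```

```bash
cat > go.py <<'E'
import sys; from h import *
from scipy.spatial.transform import Rotation as R
def rel(x,y,z,head):  # head: world heading of tool x, deg
    o=readout.get_obs(); r=R.from_quat(o["ee_rot"]).as_matrix()
    d=r.T@(np.array([x,y,z])-o["position"]); h=np.degrees(np.arctan2(r[1,0],r[0,0]))
    print("t",round(float(o["clock"]),2),"pos",o["position"].round(4),"head",h.round(2),"tilt",r[2,2].round(4),"w",o["grip_width"].round(3),"g",o["grasp_force"].round(2),"F",o["ft_force"].round(2),"q",o["joint_pos"].round(2))
    print("row",(d/.4).round(4),"yaw",round(-((head-h+180)%360-180)/60,4))
rel(*map(float,sys.argv[1:]))
E
python3 -m crank '[[0.42,-0.43,0.1,-0.6],[0.42,-0.43,0.1,-0.6],[0.42,-0.43,0.1,-0.6],[0.42,-0.43,0.1,-0.6],[0.42,-0.43,0.1,-0.6]]' 0.5 20; python3 go.py 0.438 0.06 0.1 90
```

```text
clock: 0.82
position: [0.4496, -0.214, 0.2139]
ee_rot: [0.744, 0.668, -0.0, 0.0]
ft_force: [0.7, 0.5, 0.5]
grip_width: 0.75
grasp_force: 0.0Traceback (most recent call last):
  File "go.py", line 8, in <module>
    rel(*map(float,sys.argv[1:]))
    ~~~^^^^^^^^^^^^^^^^^^^^^^^^^^
  File "go.py", line 6, in rel
    print("t",round(float(o["clock"]),2),"pos",o["position"].round(4),"head",h.round(2),"tilt",r[2,2].round(4),"w",o["grip_width"].round(3),"g",o["grasp_force"].round(2),"F",o["ft_force"].round(2),"q",o["joint_pos"].round(2))
                                                                                                                   ^^^^^^^^^^^^^^^^^^^^^
AttributeError: 'float' object has no attribute 'round'
```

```bash
sed -i 's/o\["grip_width"\].round(3)/round(float(o["grip_width"]),3)/;s/o\["grasp_force"\].round(2)/round(float(o["grasp_force"]),2)/' go.py
python3 -m crank '[[0.5,-0.05,0.1,-0.1],[0.5,-0.05,0.1,-0.1],[0.5,-0.05,0.1,-0.1],[0.5,-0.05,0.1,-0.1],[0.5,-0.05,0.1,-0.1]]' 0.5 >/dev/null; python3 go.py 0.438 0.06 0.1 90
```

```text
t 1.23 pos [ 0.4525 -0.0125  0.174 ] head 89.5 tilt -1.0 w 0.753 g 0.0 F [1.51 0.28 0.05] q [ 0.38  0.04 -0.46  1.97  0.02  1.14 -0.09]
row [ 0.181 -0.038  0.185] yaw -0.0084
```

```bash
python3 -m crank '[[0.18,-0.036,0.18,0],[0.18,-0.036,0.18,0],[0.18,-0.036,0.18,0],[0.18,-0.036,0.18,0],[0.18,-0.036,0.18,0]]' 0.3 >/dev/null; python3 go.py 0.438 0.06 0.021 90
python3 - <<'E'
from h import *
s=cam("scene");a=cv2.resize(s["color"][170:290,300:460],None,fx=4,fy=4);cv2.imwrite("pics/a1.png",a[:,:,::-1])
E
```

```text
t 1.65 pos [0.4388 0.0576 0.1019] head 89.57 tilt -1.0 w 0.649 g 0.0 F [ 0.22 -0.33  0.38] q [ 0.28  0.12 -0.54  2.07  0.07  0.98 -0.3 ]
row [ 0.006  -0.0019  0.2023] yaw -0.0072
```

View pics/a1.png

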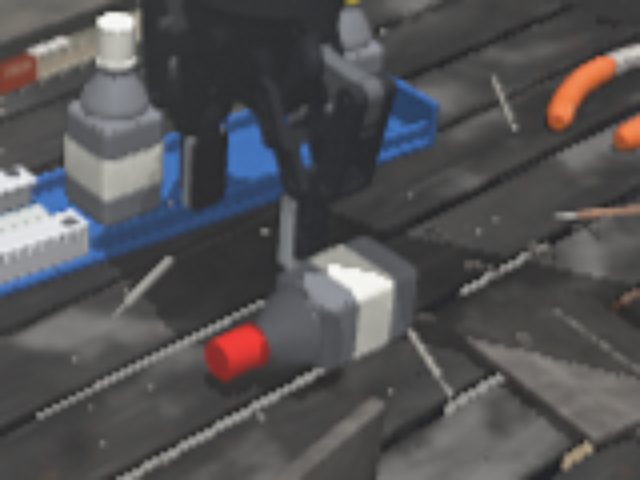

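The fingers straddle the cap line, at crop pixels (205,170) and (305,220), with the cap at (237,350). Descending.

```bash
python3 -m crank '[[0.007,-0.002,0.1,0],[0.007,-0.002,0.15,0],[0.007,-0.002,0.2,0],[0.007,-0.002,0.2,0],[0.007,-0.002,0.2,0]]' 0.3 >/dev/null; python3 go.py 0.438 0.06 0.021 90; python3 -m crank '[[0,0,0,0],[0,0,0,0],[0,0,0,0],[0,0,0,0],[0,0,0,0]]' -1 25 >/dev/null;  python3 -m crank '[[0,0,0,0],[0,0,0,0],[0,0,0,0],[0,0,0,0],[0,0,0,0]]'>/dev/null; python3 go.py 0.438 0.06 0.021 90
```

```text
t 2.12 pos [0.4389 0.0591 0.0227] head 89.37 tilt -1.0 w 0.648 g 0.0 F [0.59 0.25 0.81] q [ 0.25  0.26 -0.52  2.12  0.18  0.8  -0.39]
row [ 0.0023 -0.0022  0.0042] yaw -0.0106
t 2.95 pos [0.4386 0.0602 0.0223] head 89.47 tilt -1.0 w 0.232 g 24.2 F [ 0.64 -0.09  4.92] q [ 0.25  0.26 -0.52  2.12  0.18  0.8  -0.39]
row [-0.0006 -0.0015  0.0032] yaw -0.0088
```

```bash
python3 -m crank '[[-0.008,0,-0.035,0],[-0.027,0,-0.075,0],[-0.05,0,-0.11,0],[-0.082,0,-0.14,0],[-0.082,0,-0.14,0]]' >/dev/null; python3 go.py 0.4386 -0.0613 0.1014 90; python3 - <<'E'
from h import *
s=cam("scene");a=cv2.resize(s["color"][150:290,300:460],None,fx=4,fy=4);cv2.imwrite("pics/a2.png",a[:,:,::-1])
E
```

```text
t 3.37 pos [0.4385 0.0252 0.0794] head 89.33 tilt -1.0 w 0.233 g 24.68 F [ 0.34 -0.94 -2.54] q [ 0.33  0.14 -0.52  2.09  0.09  0.92 -0.25]
row [-0.2163  0.0028 -0.0549] yaw -0.0112
```

View pics/a2.png

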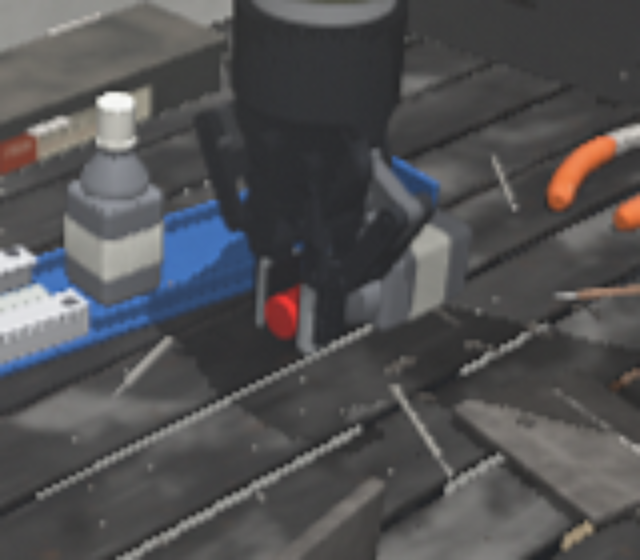

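The bottle has been lifted still level. The cap disc shows at (283,313) and the label at (430,265), so pad torsion is holding it. I'll lower the grip force and lift briskly so it swings, watching the wrist moment.

```bash
sed -i 's/"q",o\["joint_pos"\].round(2)/"M",o["torque"].round(3)/' go.py; python3 go.py 0.4386 0.02 0.13 90; python3 -m crank '[[0,0,0,0],[0,0,0,0],[0,0,-0.1,0],[0,0,-0.15,0],[0,0,-0.15,0]]' -1 20 >/dev/null;python3 -m crank '[[0,0,0,0],[0,0,0,0],[0,0,0,0]]' >/dev/null; python3 go.py 0.4386 0.02 0.13 90
```

```text
t 3.42 pos [0.4381 0.0262 0.0784] head 89.34 tilt -1.0 w 0.234 g 24.68 F [-0.18  0.58 -1.51] M [0.098 0.043 0.002]
row [-0.0157  0.0015 -0.1291] yaw -0.011
t 4.08 pos [0.4371 0.0275 0.1366] head 89.49 tilt -1.0 w 0.236 g 24.38 F [ 0.19  0.24 -1.37] M [ 0.071 -0.017  0.003]
row [-0.0187  0.0039  0.0165] yaw -0.0084
```

```bash
python3 -m crank '[[0,0,0,0],[0,0,0,0],[0,0,0,0]]' -0.6 20 >/dev/null; python3 go.py 0.4386 0.02 0.13 90; python3 -m crank '[[0,0,0,0],[0,0,0,0],[0,0,0,0]]' -0.56 20 >/dev/null; python3 go.py 0.4386 0.02 0.13 90
```

```text
t 4.33 pos [0.4378 0.0273 0.1376] head 89.47 tilt -1.0 w 0.234 g 24.38 F [-0.67  0.12 -0.83] M [ 0.026 -0.011  0.009]
row [-0.0183  0.0021  0.019 ] yaw -0.0088
t 4.58 pos [0.4381 0.0273 0.1381] head 89.47 tilt -1.0 w 0.233 g 24.38 F [-0.71 -0.09 -1.66] M [ 0.113 -0.017 -0.004]
row [-0.0182  0.0014  0.0202] yaw -0.0089
```

```bash
python3 -m crank '[[0,0,0.04,0],[0,0,0.08,0],[0,0,0.08,0]]' -0.54 20 |tail -2; for i in 1; do python3 -m crank '[[0,0,0,0],[0,0,0,0]]' -0.53 20 |tail -2; python3 -m crank '[[0,0,0,0],[0,0,0,0]]' -0.525 20 |tail -2;  python3 -m crank '[[0,0,0,0],[0,0,0,0]]' -0.52 20|tail -2; done;  python3 go.py 0.4386 0.02 0.13 90
```

```text
grip_width: 0.235
grasp_force: 24.3
grip_width: 0.241
grasp_force: 20.0
grip_width: 0.24
grasp_force: 14.6
grip_width: 0.239
grasp_force: 9.4
t 5.33 pos [0.4383 0.0273 0.1065] head 89.47 tilt -1.0 w 0.239 g 9.43 F [-0.22  0.16 -0.92] M [0.063 0.037 0.013]
row [-0.0182  0.0009 -0.0588] yaw -0.0089
```

```bash
python3 -m crank '[[0,0,0,0],[0,0,0,0]]' -0.517 20 |tail -1; python3 -m crank '[[0,0,0,0],[0,0,0,0]]' -0.515 20 |tail -1; python3 -m crank '[[0,0,0,0],[0,0,0,0]]' -0.5135 20|tail -1;   python3 go.py 0.4386 0.02 0.13 90; python3 - <<'E'
from h import *
s=cam("scene");a=cv2.resize(s["color"][150:290,300:460],None,fx=4,fy=4);cv2.imwrite("pics/a3.png",a[:,:,::-1])
from m import blob
try: print(blob(s,(0,150,60),(8,255,255),(340,180,420,280))[1])
except Exception as e: print(e)
E
```

```text
grasp_force: 6.9
grasp_force: 5.3
grasp_force: 4.0
t 5.83 pos [0.4384 0.0275 0.1064] head 89.48 tilt -1.0 w 0.248 g 3.97 F [-0.66  0.63  3.92] M [ 0.269  0.084 -0.034]
row [-0.0186  0.0008 -0.059 ] yaw -0.0087
[367 209   8  16  95]
```

View pics/a3.png

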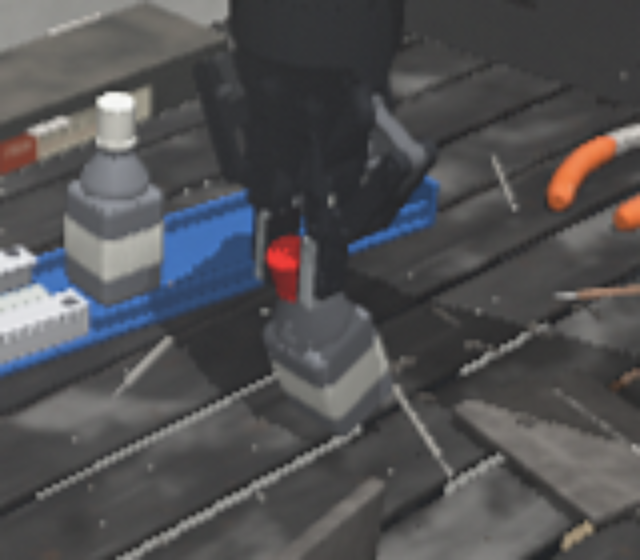

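The bottle swung down. The cap is at (283,265), and the base edge touches the bench, still tilted roughly 20°. I'll raise it gently so it hangs free.

```bash
python3 -m crank '[[0,0,-0.01,0],[0,0,-0.02,0],[0,0,-0.03,0],[0,0,-0.04,0],[0,0,-0.05,0]]' >/dev/null;python3 -m crank '[[0,0,-0.015,0],[0,0,-0.015,0],[0,0,-0.015,0],[0,0,-0.015,0],[0,0,-0.015,0]]' >/dev/null;   python3 go.py 0.4386 0.02 0.13 90; python3 - <<'E'
from h import *
s=cam("scene");t=cam("top");a=cv2.resize(s["color"][150:290,300:400],None,fx=4,fy=4);b=cv2.resize(t["color"][180:320,270:370],None,fx=4,fy=4);cv2.imwrite("pics/a4.png",np.hstack([a,b])[:,:,::-1])
E
```

```text
t 6.72 pos [0.4379 0.0272 0.1319] head 89.46 tilt -1.0 w 0.243 g 3.62 F [ 0.15  0.34 -1.81] M [0.002 0.015 0.035]
row [-0.0181  0.0018  0.0048] yaw -0.0089
```

View pics/a4.png

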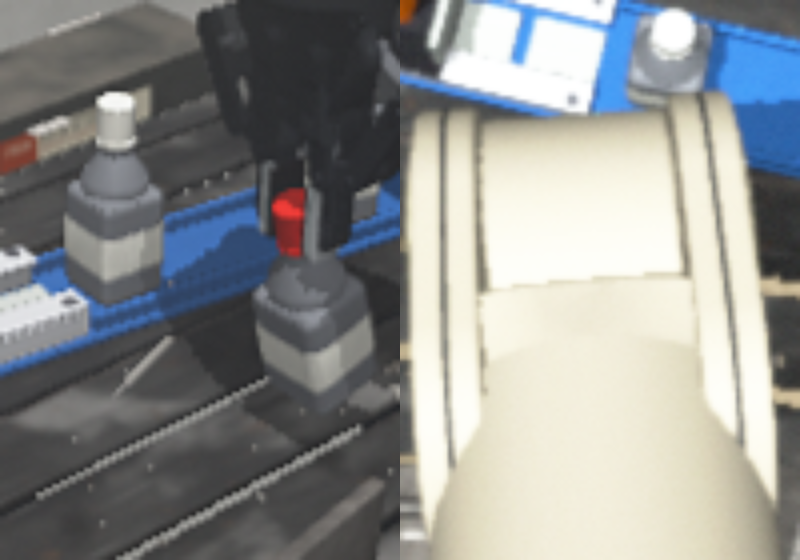

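It hangs nearly upright with the cap at (290,220) and the base about 25 mm up; the top view is blocked by the arm. I'll tighten, lift, and carry it to the gap.

```bash
python3 -m crank '[[0,0,0,0],[0,0,-0.03,0],[-0.04,0,-0.07,0],[-0.1,0,-0.07,0],[-0.16,0,-0.07,0]]' -0.6 20 >/dev/null;python3 -m crank '[[-0.06,0.02,0,0.03],[-0.096,0.07,0,0.06],[-0.096,0.13,0,0.08],[-0.096,0.19,0,0.11],[-0.096,0.25,0,0.11]]' >/dev/null;   python3 go.py 0.587 -0.0755 0.125 82.85
```

```text
t 7.65 pos [ 0.5381 -0.0765  0.1599] head 82.69 tilt -1.0 w 0.234 g 20.33 F [-0.94 -0.32 -0.12] M [ 0.022 -0.041 -0.017]
row [0.0181 0.1208 0.0872] yaw -0.0026
```

```bash
python3 -m crank '[[0.01,0.05,0,0],[0.018,0.1,0,0],[0.018,0.121,0.02,0],[0.018,0.121,0.05,0],[0.018,0.121,0.06,0]]' >/dev/null;python3 -m crank '[[0,0,0,0],[0,0,0,0],[0,0,0,0],[0,0,0,0],[0,0,0,0]]' >/dev/null;   python3 go.py 0.587 -0.0755 0.106 82.85;python3 - <<'E'
from h import *
s=cam("scene");t=cam("top");a=cv2.resize(s["color"][120:240,300:420],None,fx=5,fy=5,interpolation=2);cv2.imwrite("pics/a5.png",a[:,:,::-1])
E
```

```text
t 8.48 pos [ 0.5861 -0.075   0.1368] head 82.86 tilt -1.0 w 0.238 g 20.31 F [-0.64 -0.68 -0.84] M [ 0.029 -0.013  0.018]
row [-0.001   0.0023  0.0769] yaw 0.0002
```

View pics/a5.png

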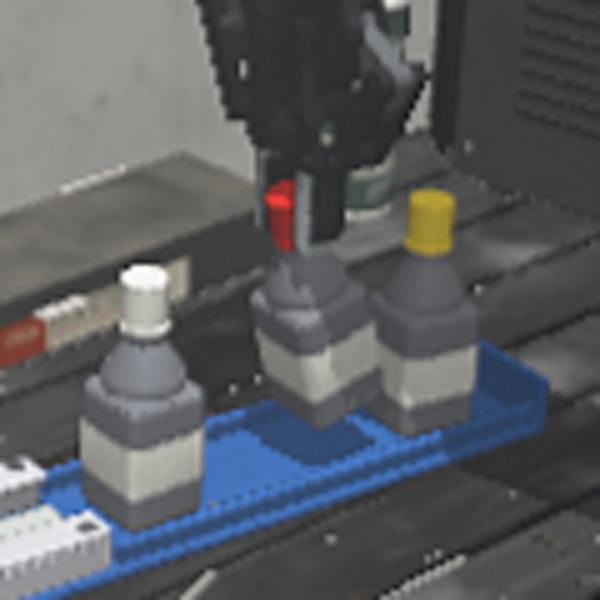

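The bottle hangs over the gap leaning about 10°, top toward the keeper: cap (283,215), base centre about (325,410). I'll shift 12 mm toward the keeper, loosen the grip, lower to contact, then draw the cap back over the base.

```bash
python3 -m crank '[[0.02,0.002,0.02,0],[0.03,0.002,0.035,0],[0.03,0.002,0.05,0],[0.03,0.002,0.06,0],[0.03,0.002,0.06,0]]' >/dev/null;   python3 go.py 0.587 -0.0755 0.106 82.85; python3 -m crank '[[0,0,0,0],[0,0,0,0]]' -0.52 20|tail -1 ;python3 -m crank '[[0,0,0,0],[0,0,0,0]]' -0.514 20|tail -1; python3 -m crank '[[0,0,0.005,0],[0,0,0.01,0],[0,0,0.015,0],[0,0,0.015,0]]' |tail -1;  python3 go.py 0.587 -0.0755 0.106 82.85
```

```text
t 9.0 pos [ 0.5897 -0.0622  0.1134] head 82.92 tilt -1.0 w 0.237 g 23.11 F [-1.24  0.18 13.  ] M [ 0.152  0.462 -0.049]
row [-0.0338 -0.0028  0.0186] yaw 0.0012
grasp_force: 11.8
grasp_force: 5.2
grasp_force: 14.4
t 9.67 pos [ 0.5896 -0.0627  0.108 ] head 82.89 tilt -1.0 w 0.242 g 14.4 F [-4.23  0.81 18.03] M [ 0.07   1.251 -0.063]
row [-0.0327 -0.0024  0.0049] yaw 0.0007
```

```bash
python3 -m crank '[[-0.01,0,-0.004,0],[-0.02,0,-0.008,0],[-0.03,0,-0.01,0],[-0.03,0,-0.01,0]]' -0.514 20 |tail -1;  python3 go.py 0.587 -0.0755 0.106 82.85
python3 - <<'E'
from h import *
s=cam("scene");t=cam("top")
hsv=cv2.cvtColor(s["color"],cv2.COLOR_RGB2HSV); m=cv2.inRange(hsv,np.array((0,0,135)),np.array((40,45,225)))
m[:185]=0;m[222:]=0
n,l,st,ce=cv2.connectedComponentsWithStats(m)
for i in range(1,n):
    if st[i,4]>40 and 310<ce[i,0]<410: print(ce[i].round(1),st[i], cv2.minAreaRect(np.argwhere(l==i)[:,::-1].astype(np.float32)))
a=cv2.resize(s["color"][150:220,310:410],None,fx=5,fy=5,interpolation=2);b=cv2.resize(t["color"][165:235,320:420],None,fx=5,fy=5,interpolation=2);cv2.imwrite("pics/a6.png",np.vstack([a,b])[:600,:,::-1])
E
```

```text
grasp_force: 6.1
t 10.0 pos [ 0.5865 -0.0762  0.1096] head 82.8 tilt -1.0 w 0.244 g 6.13 F [-0.43  0.82 -1.38] M [-0.023 -0.016 -0.034]
row [0.0019 0.0011 0.0089] yaw -0.0008
[387.2 194.9] [380 190  15  11 109] ((387.1039733886719, 195.07200622558594), (7.870959758758545, 15.384149551391602), 79.69515228271484)
[365.8 200.6] [359 194  15  14 115] ((366.3968811035156, 200.7319793701172), (8.543701171875, 15.723282814025879), 68.96248626708984)
[327.8 212.2] [316 204  24  16 214] ((327.2317199707031, 212.08538818359375), (23.779827117919922, 14.163941383361816), 4.969740867614746)
```

```bash
python3 - <<'E'
from h import *
s=cam("scene")
g=np.array([.586,-.0755,0]);ex=np.array([.9922,-.1245,0]);ey=np.array([.1245,.9922,0])
for y in(-80,-20,-10,0,10,80): print(y,np.round(proj(s,g+ey*y/1e3-ex*.021*0+[0,0,.006+.035]),1))
print("cap top",np.round(proj(s,g+[0,0,.121]),1), "tip10 +y", np.round(proj(s,g+ey*.02+[0,0,.121]),1))
E
```

```text
-80 [383.9 190.2]
-20 [363.8 196.5]
-10 [360.4 197.6]
0 [356.9 198.7]
10 [353.4 199.8]
80 [327.7 207.9]
cap top [358.5 166.9] tip10 +y [351.2 168.9]
```

View pics/a6.png

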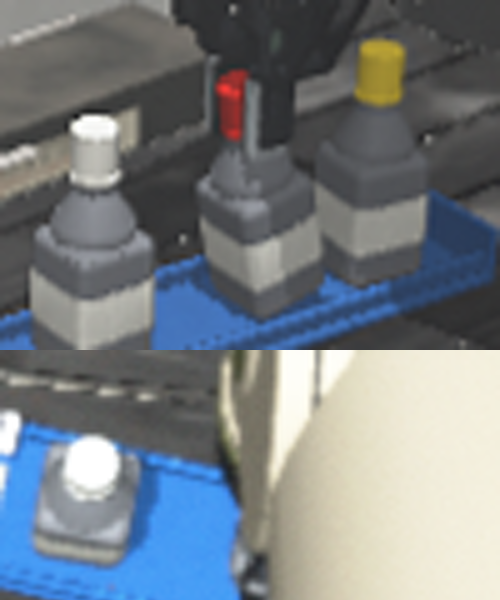

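The bottle still leans about 8° (crop cap at (232,105), base corner (260,315)), with its base roughly 15 mm too far toward the yellow bottle. I'll shift toward the keeper, touch down with a light grip, and draw the cap back to level it.

```bash
python3 -m crank '[[0.015,0,-0.01,0],[0.03,0,-0.01,0],[0.038,0,-0.01,0],[0.038,0,-0.005,0],[0.038,0,0,0]]' |tail -1; python3 go.py 0.587 -0.0755 0.106 82.85;  python3 -m crank '[[0,0,0.002,0],[0,0,0.004,0],[0,0,0.005,0],[0,0,0.005,0]]' -0.511 20|tail -1;  python3 go.py 0.587 -0.0755 0.106 82.85
```

```text
grasp_force: 6.1
t 10.57 pos [ 0.5889 -0.0593  0.1101] head 82.92 tilt -1.0 w 0.246 g 6.14 F [ 0.05  0.21 -0.91] M [-0.014 -0.017 -0.034]
row [-0.0407  0.0003  0.0101] yaw 0.0012
grasp_force: 4.6
t 10.9 pos [ 0.589  -0.0602  0.1086] head 82.84 tilt -1.0 w 0.246 g 4.61 F [-1.92 -0.03  3.5 ] M [-0.04   0.346 -0.018]
row [-0.0385 -0.0002  0.0066] yaw -0.0001
```

```bash
python3 -m crank '[[-0.008,0,0,0],[-0.016,0,0,0],[-0.024,0,0,0],[-0.03,0,0,0],[-0.03,0,0,0]]' |tail -1; python3 go.py 0.587 -0.0755 0.106 82.85;  cat > look.py <<'E'
from m import *
s=cam("scene")
hsv=cv2.cvtColor(s["color"],cv2.COLOR_RGB2HSV); m=cv2.inRange(hsv,np.array((0,0,115)),np.array((40,45,225)))
m[:185]=0;m[222:]=0
n,l,st,ce=cv2.connectedComponentsWithStats(m)
for i in range(1,n):
    if st[i,4]>40 and 310<ce[i,0]<410: print("label",ce[i].round(1),st[i])
try:
    b=blob(s,(0,150,60),(8,255,255),(340,140,380,200)); print("red",b[0].round(1),b[1])
except Exception: pass
E
python3 look.py
```

```text
grasp_force: 2.1
t 11.32 pos [ 0.587  -0.0728  0.1078] head 82.81 tilt -1.0 w 0.247 g 2.08 F [ 0.2  -0.85 -0.15] M [-0.052  0.039  0.013]
row [-0.0066  0.0009  0.0044] yaw -0.0007
label [383.4 194.3] [372 187  23  15 187]
label [357.2 202.4] [346 195  24  15 208]
label [327.6 212.3] [316 204  24  17 223]
red [355.  171.1] [353 165   5  13  42]
```

```bash
python3 -m crank '[[0,0,0,0],[0,0,0,0]]' -0.49 20|tail -1; python3 -m crank '[[0,0,0,0],[0,0,0,0],[0,0,0,0],[0,0,0,0],[0,0,0,0]]' -0.2 20|tail -1; python3 look.py; python3 -m crank '[[0,0,-0.05,0],[0,0,-0.1,0],[0,0,-0.15,0],[0,0,-0.2,0],[0,0,-0.2,0]]' 0.3 20|tail -1; python3 look.py; python3 go.py 0.6172 0.1565 0.15 82.85
```

```text
grasp_force: 0.0
grasp_force: 0.0
label [383.5 194.3] [372 187  23  14 187]
label [357.8 202.4] [346 195  24  15 209]
label [327.6 212.3] [316 204  24  16 225]
red [356.8 170.5] [356 165   3  13  29]
grasp_force: 0.0
label [383.4 194.3] [372 187  23  15 191]
label [357.9 202.5] [346 195  24  15 213]
label [327.6 212.3] [316 204  24  17 228]
red [359.5 171.2] [355 165  10  13 101]
t 12.47 pos [ 0.5884 -0.0718  0.1904] head 82.87 tilt -1.0 w 0.645 g 0.0 F [-0.47 -0.5  -0.01] M [-0.     0.046  0.009]
row [5.753e-01 1.000e-04 1.009e-01] yaw 0.0003
```

The bottle stands: the cap (359.5,171) and label (358,202) match the mid-lane projection. Next, the keeper.

```bash
python3 -m crank '[[0.1,0,0,0],[0.2,0,0,0],[0.3,0,0,0],[0.4,0,0,0],[0.5,0,0,0]]' 0.3 20 >/dev/null; python3 -m crank '[[0.075,0,0,0],[0.075,-0.001,0.05,0],[0.075,-0.001,0.1,0],[0.075,-0.001,0.1,0]]' >/dev/null; python3 - <<'E'
from m import *
s=cam("scene");t=cam("top")
b=blob(s,(5,150,80),(20,255,255),(245,190,290,250)); print("orange scene",b[0].round(1),b[1])
for k,lo,hi,a,w in(("red",(0,150,60),(8,255,255),(340,140,380,200),(350,180,400,220)),("yel",(22,120,80),(35,255,255),(370,150,400,180),(400,195,425,220))):
    try:
        A=blob(s,lo,hi,a);B=blob(t,lo,hi,w);P,e=tri(s,A[0],t,B[0]);print(k,A[0],B[0],P.round(4),round(e,4))
    except Exception as e: print(k,e)
E
python3 go.py 0.616 0.1565 0.083 82.85
```

```text
orange scene [263.3 216.5] [257 200  14  34 380]
red [359.7706422  171.02752294] [376.78350515 197.90721649] [ 0.5845 -0.0771  0.1113] 0.0019
yel [385.79824561 164.04385965] [412.35344828 206.40517241] [ 0.5753 -0.1512  0.1106] 0.0023
t 13.32 pos [0.6148 0.156  0.1472] head 82.85 tilt -1.0 w 0.649 g 0.0 F [0.78 0.69 0.69] M [-0.052 -0.039 -0.007]
row [0.0019 0.003  0.1605] yaw 0.0001
```

```bash
python3 -m crank '[[0.002,0.003,0.04,0],[0.002,0.003,0.08,0],[0.002,0.003,0.12,0],[0.002,0.003,0.163,0],[0.002,0.003,0.163,0]]' >/dev/null; python3 go.py 0.616 0.1565 0.083 82.85; python3 -m crank '[[0,0,0,0],[0,0,0,0],[0,0,0,0],[0,0,0,0],[0,0,0,0]]' -1 50 >/dev/null; python3 -m crank '[[0,0,0,0],[0,0,0,0],[0,0,0,0],[0,0,0,0],[0,0,0,0]]'>/dev/null;python3 go.py 0.616 0.1565 0.083 82.85
```

```text
t 13.73 pos [0.6157 0.156  0.0809] head 82.81 tilt -1.0 w 0.65 g 0.0 F [-0.   -0.56 -1.14] M [-0.088  0.039  0.018]
row [ 0.0014  0.0005 -0.0052] yaw -0.0007
t 14.57 pos [0.6166 0.1579 0.085 ] head 82.9 tilt -1.0 w 0.272 g 50.58 F [-7.12 -0.49  6.47] M [0.013 1.289 0.018]
row [-0.0038 -0.0011  0.0051] yaw 0.0008
```

```bash
python3 -m crank '[[0,-0.003,-0.003,0],[0,-0.003,-0.003,0]]' >/dev/null; python3 go.py 0.616 0.1565 0.083 82.85; python3 -m crank '[[-0.02,0,0,0],[-0.04,0,0,0],[-0.06,0,0,0],[-0.08,0,0,0],[-0.095,0,0,0]]' >/dev/null;  python3 -m crank '[[0,0,0,0],[0,0,0,0]]' >/dev/null; cat > fa.py <<'E'
from h import *
o=readout.get_obs();e=np.array([.1245,.9922,0]);p=o["position"]-[.586,-.0755,0]
print("railY mm",(p@e*1e3).round(2),"Falong",(np.array(o["ft_force"])@e).round(2),"F",o["ft_force"].round(1),"g",round(float(o["grasp_force"]),1),"t",round(float(o["clock"]),2))
E
python3 fa.py
```

```text
t 14.73 pos [0.6164 0.1574 0.0851] head 82.86 tilt -1.0 w 0.271 g 51.6 F [ 4.17  2.51 -5.06] M [ 0.332 -0.782  0.09 ]
row [-0.0023 -0.0008  0.0052] yaw 0.0002
railY mm 195.67 Falong -1.85 F [ 2.7 -2.2  2.2] g 52.6 t 15.32
```

```bash
s(){ :; }; python3 -m crank '[[-0.0025,0,0,0],[-0.005,0,0,0]]' >/dev/null; python3 fa.py
python3 -m crank '[[-0.0025,0,0,0],[-0.005,0,0,0]]' >/dev/null; python3 fa.py
python3 -m crank '[[-0.0025,0,0,0],[-0.005,0,0,0]]' >/dev/null; python3 fa.py
python3 -m crank '[[-0.0025,0,0,0],[-0.0025,0,0,0]]' >/dev/null; python3 fa.py
python3 -m crank '[[-0.0025,0,0,0],[-0.0025,0,0,0]]' >/dev/null; python3 fa.py
python3 -m crank '[[-0.0025,0,0,0],[-0.0025,0,0,0]]' >/dev/null; python3 fa.py
python3 -m crank '[[-0.0025,0,0,0],[-0.0025,0,0,0]]' >/dev/null; python3 fa.py
python3 -m crank '[[-0.0025,0,0,0],[-0.0025,0,0,0]]' >/dev/null; python3 fa.py
```

```text
railY mm 195.66 Falong 2.54 F [ 6.5  1.7 -0.5] g 52.4 t 15.48
railY mm 194.12 Falong 2.56 F [6.4 1.8 1.3] g 52.5 t 15.65
railY mm 192.13 Falong 2.9 F [5.8 2.2 0.6] g 52.5 t 15.82
railY mm 190.77 Falong 1.6 F [4.8 1.  1.5] g 52.5 t 15.98
railY mm 189.89 Falong 1.89 F [5.4 1.2 0.7] g 52.5 t 16.15
railY mm 188.84 Falong 2.1 F [5.5 1.4 1.7] g 52.5 t 16.32
railY mm 187.87 Falong 1.9 F [5.4 1.2 1.4] g 52.5 t 16.48
railY mm 186.87 Falong 2.17 F [6.6 1.4 1. ] g 52.5 t 16.65
```

Steady friction is about 2 N. I'll keep stepping 1 mm.

```bash

python3 -m crank '[[-0.0025,0,0,0],[-0.0025,0,0,0]]' >/dev/null; python3 fa.py
python3 -m crank '[[-0.0025,0,0,0],[-0.0025,0,0,0]]' >/dev/null; python3 fa.py
python3 -m crank '[[-0.0025,0,0,0],[-0.0025,0,0,0]]' >/dev/null; python3 fa.py
python3 -m crank '[[-0.0025,0,0,0],[-0.0025,0,0,0]]' >/dev/null; python3 fa.py
python3 -m crank '[[-0.0025,0,0,0],[-0.0025,0,0,0]]' >/dev/null; python3 fa.py
python3 -m crank '[[-0.0025,0,0,0],[-0.0025,0,0,0]]' >/dev/null; python3 fa.py
python3 -m crank '[[-0.0025,0,0,0],[-0.0025,0,0,0]]' >/dev/null; python3 fa.py
python3 -m crank '[[-0.0025,0,0,0],[-0.0025,0,0,0]]' >/dev/null; python3 fa.py
```

```text
railY mm 185.87 Falong 2.54 F [5.1 1.9 1. ] g 52.5 t 16.82
railY mm 184.87 Falong 1.34 F [5.4 0.7 0. ] g 52.5 t 16.98
railY mm 183.89 Falong 0.88 F [6.5 0.1 1.5] g 52.5 t 17.15
railY mm 182.88 Falong 2.23 F [5.8 1.5 1.7] g 52.5 t 17.32
railY mm 181.85 Falong 1.54 F [6.8 0.7 1. ] g 52.5 t 17.48
railY mm 180.89 Falong 1.37 F [5.6 0.7 1.2] g 52.5 t 17.65
railY mm 179.87 Falong 1.97 F [4.8 1.4 1.2] g 52.5 t 17.82
railY mm 178.89 Falong 1.32 F [5.5 0.6 0.9] g 52.5 t 17.98
```

```bash

python3 -m crank '[[-0.0025,0,0,0],[-0.0025,0,0,0]]' >/dev/null; python3 fa.py
python3 -m crank '[[-0.0025,0,0,0],[-0.0025,0,0,0]]' >/dev/null; python3 fa.py
python3 -m crank '[[-0.0025,0,0,0],[-0.0025,0,0,0]]' >/dev/null; python3 fa.py
python3 -m crank '[[-0.0025,0,0,0],[-0.0025,0,0,0]]' >/dev/null; python3 fa.py
python3 -m crank '[[-0.0025,0,0,0],[-0.0025,0,0,0]]' >/dev/null; python3 fa.py
python3 -m crank '[[-0.0025,0,0,0],[-0.0025,0,0,0]]' >/dev/null; python3 fa.py
python3 -m crank '[[-0.0025,0,0,0],[-0.0025,0,0,0]]' >/dev/null; python3 fa.py
python3 -m crank '[[-0.0025,0,0,0],[-0.0025,0,0,0]]' >/dev/null; python3 fa.py
```

```text
railY mm 177.92 Falong 1.57 F [6.3 0.8 0.8] g 52.5 t 18.15
railY mm 176.91 Falong 1.09 F [5.9 0.4 0.6] g 52.5 t 18.32
railY mm 175.89 Falong 1.88 F [5.2 1.2 1.3] g 52.5 t 18.48
railY mm 174.76 Falong 0.94 F [4.7 0.4 1.8] g 52.6 t 18.65
railY mm 173.72 Falong 0.74 F [5.7 0.  1.8] g 52.6 t 18.82
railY mm 172.55 Falong 0.52 F [ 5.  -0.1  1.3] g 52.6 t 18.98
railY mm 171.35 Falong -0.68 F [ 5.2 -1.3  3.6] g 52.8 t 19.15
railY mm 170.09 Falong -0.65 F [ 4.7 -1.2  3.8] g 52.9 t 19.32
```

The force is dropping below the friction level, so the ball is entering the notch. I'll go on in small steps.

```bash

python3 -m crank '[[-0.0025,0,0,0],[-0.0025,0,0,0],[-0.0025,0,0,0]]' >/dev/null; python3 fa.py
python3 -m crank '[[-0.0025,0,0,0],[-0.0025,0,0,0],[-0.0025,0,0,0]]' >/dev/null; python3 fa.py
python3 -m crank '[[-0.0025,0,0,0],[-0.0025,0,0,0],[-0.0025,0,0,0]]' >/dev/null; python3 fa.py
python3 -m crank '[[-0.0025,0,0,0],[-0.0025,0,0,0],[-0.0025,0,0,0]]' >/dev/null; python3 fa.py
```

```text
railY mm 169.57 Falong 0.82 F [5.7 0.1 2.2] g 52.7 t 19.57
railY mm 169.35 Falong 2.21 F [6.5 1.4 1.6] g 52.6 t 19.82
railY mm 168.86 Falong 6.04 F [ 9.   5.  -0.3] g 52.4 t 20.07
railY mm 167.52 Falong 3.91 F [7.1 3.  0.7] g 52.5 t 20.32
```

It held near 169.5 mm, then gave way toward 167.5. The notch centre looks to be about 169.4, so I'll back up gently.

```bash

python3 -m crank '[[0.001,0,0,0],[0.0025,0,0,0],[0.0025,0,0,0]]' >/dev/null; python3 fa.py
python3 -m crank '[[0.001,0,0,0],[0.0025,0,0,0],[0.0025,0,0,0]]' >/dev/null; python3 fa.py
python3 -m crank '[[0.001,0,0,0],[0.0025,0,0,0],[0.0025,0,0,0]]' >/dev/null; python3 fa.py
```

```text
railY mm 167.64 Falong 2.64 F [6.7 1.8 3.2] g 52.8 t 20.57
railY mm 168.15 Falong -0.03 F [ 4.3 -0.6  3.5] g 52.9 t 20.82
railY mm 169.24 Falong 0.51 F [ 5.7 -0.2  3. ] g 52.9 t 21.07
```

```bash

python3 -m crank '[[0,0,0,0],[0,0,0,0],[0,0,0,0]]' >/dev/null; python3 fa.py
python3 -m crank '[[0.00125,0,0,0],[0.00125,0,0,0],[0.00125,0,0,0]]' >/dev/null; python3 fa.py
python3 -m crank '[[0.00125,0,0,0],[0.00125,0,0,0],[0.00125,0,0,0]]' >/dev/null; python3 fa.py
python3 -m crank '[[0.00125,0,0,0],[0.00125,0,0,0],[0.00125,0,0,0]]' >/dev/null; python3 fa.py
python3 -m crank '[[0.00125,0,0,0],[0.00125,0,0,0],[0.00125,0,0,0]]' >/dev/null; python3 fa.py
```

```text
railY mm 169.21 Falong 0.49 F [ 6.2 -0.3  3.5] g 52.9 t 21.32
railY mm 169.55 Falong -0.22 F [ 5.9 -1.   4.9] g 52.9 t 21.57
railY mm 169.74 Falong -1.82 F [ 4.3 -2.4  4.4] g 53.0 t 21.82
railY mm 169.89 Falong -2.28 F [ 4.4 -2.9  5.7] g 53.1 t 22.07
railY mm 170.06 Falong -3.72 F [ 3.7 -4.2  6.1] g 53.2 t 22.32
```

Stiff in both directions, above the friction level, so the ball is seated. I'll relax to the middle and settle.

```bash

python3 -m crank '[[-0.0015,0,0,0],[-0.003,0,0,0],[-0.003,0,0,0]]' >/dev/null; python3 fa.py
python3 -m crank '[[0,0,0,0],[0,0,0,0],[0,0,0,0],[0,0,0,0],[0,0,0,0]]' >/dev/null; python3 fa.py
python3 -m crank '[[0,0,0,0],[0,0,0,0],[0,0,0,0],[0,0,0,0],[0,0,0,0]]' >/dev/null; python3 fa.py; python3 look.py
```

```text
railY mm 169.76 Falong 0.18 F [ 4.7 -0.4  4.7] g 53.0 t 22.57
railY mm 169.78 Falong 0.6 F [ 5.4 -0.1  4.8] g 53.0 t 22.98
railY mm 169.76 Falong -0.25 F [ 4.7 -0.8  3.7] g 53.0 t 23.4
label [383.3 194.4] [372 187  23  15 202]
label [357.9 202.5] [346 195  24  15 207]
label [327.8 212.3] [316 204  24  16 219]
red [359.6 170.9] [356 165   9  13 103]
```

```bash
python3 -c "
from workcell import manip; print(manip.hand_in())"
```

```text
the job is handed in; nothing more can be done
None
```

The job is handed in, with no verdict shown: by camera and force readings, the red-capped bottle stands released mid-lane, the other two bottles haven't moved, and the keeper is gripped at rest with its ball in the notch.

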